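# Load the steaming basket and hold it over the pot

## Robot

A 6-joint arm with a two-finger parallel gripper is mounted at the origin on a cart in front of the work surface, level with it; the furniture and walls round the work are solid. World frame = base frame: x ahead of the robot, y to its left, z up, the work surface at z = 0. Lengths are in m, angles in rad, forces in N, time in s.
With the tool pointing down it reaches from about 0.2 to 0.875 m from the base axis. Payload 3.4 kg.
Tool frame: the origin (TCP) lies between the finger pads; the fingertips stand 25 mm ahead of it and the grasp point (between the pads) lies 6 mm ahead of it (r.nose_length is the z of the fingertips in the tool frame, in m); z points along the fingers, y is the line along which they close (so a half turn about z gives the same grasp; the last joint's range is limited). The gripper opens to 94 mm and grips with 3 to 60 N. Pads are 16 mm wide; open, the fingers measure 119 mm over their backs; the gripper's body (75 mm by 177 mm) begins 78 mm behind the grasp point.
Start: joints at [1.094, 0.276, 1.505, -0, 1.361, -0.121], TCP at [0.2, 0.539, 0.23] pointing down, gripper open.
Joint ranges: [-2.89, 2.89], [-0.75, 2.08], [0.22, 2.7], [-1.18, 4.32], [0.11, 2.71], [-2.7, 2.7]. Speed limits (rad/s): [2.57, 2.57, 3.14, 3.14, 3.14, 3.14].

## Interface

Orientations are given as a unit quaternion [w, x, y, z].
In Python, from plant import r, gripper_to, inverse_kinematics, vision, models, telemetry gives the robot as it stands. Calls block until the motion is done:
- r.move_to(position, orientation): joint-space move of the TCP to a pose.
- r.move_l(position, rot=None, vel=0.15, guard=None): straight line of the TCP; rot=None keeps the orientation; vel is the mean speed in m/s. With guard (N) it stops when the force on the tool has changed by that much, and returns True; else False.
- r.movej(angles): joint-space move.
- gripper_to(opening, f_grip=None): finger opening in m; f_grip is the grip in N (None keeps the last); returns when the fingers have stopped.
- r.hold(seconds).
- inverse_kinematics(position, orientation): joint angles nearest the present ones, or None.
- vision.snapshot(name): name is "side" or "top"; returns the picture (480x640x3 uint8, red, green, blue); there is no depth.
- vision.get_calibration(name): a dict with "fx", "fy", "cx", "cy" (pixels), "position" and "orientation" of the camera in the world. Camera axes: x right, y down, z forward; pixel columns grow to the right and rows downward; lengths in m; the calibration is good to about 2 mm. A picture is of the moment at which its call begins. get_calibration takes no time and is no camera call.
A pose or a line that the arm cannot do raises r.PlanningError and nothing moves.
- r.sign_off(): hands the job in; it is judged then, once.
Trained networks look in the newest picture that a camera, given by its name, has taken for a name from the list of things; names that differ only in an ending like _2 or _b are one class to them, and where a whole thing is asked for, a point or a joint stands for the part that bears it (a point fixed in the world has none). Each returns a list of dicts, best first, with "score" (0 to 1); they miss things now and then, are a little off and sometimes report something else, mostly with a low value. They report only what shows in the picture. A call takes as long as a camera call. They do not tell look-alikes from the thing itself.
- models.boxes_of(thing, camera): "at" ([x, y, z] in m, in world coordinates, good to about 4 mm: the middle of the surface that is visible of it).
- models.regions_of(thing, camera): "pixels" (480x640 bool, what is visible of it).
- models.mark_of(thing, camera): "at" ([x, y, z] in m, in world coordinates, good to about 4 mm: a listed point, or the origin of a listed thing).
Readings, each from a call of its own:
- telemetry.current_t(): time.
- telemetry.current_joints(): joint angles.
- telemetry.current_dq(): joint speeds.
- telemetry.current_joint_efforts(): joint torques, N m.
- telemetry.current_ee_pos(): TCP position.
- telemetry.current_tool_rot(): TCP orientation.
- telemetry.current_wrist_force(): force on the tool from outside, world axes, zero at the start.
- telemetry.current_torque(): the same for the moment, N m.
- telemetry.current_opening(): finger opening in m.
- telemetry.current_finger_force(): force on a finger pad.
Only numpy, scipy, OpenCV 4.12 (cv2) and the standard library are available. Lean on these libraries where they do the work, as an engineer would, in place of code of your own. Each camera call takes 0.05 s, during which the arm holds its last target. There are 200 camera calls.

## Task

Tip all six freshly rinsed potatoes from the blue beaker into the wire steaming basket where it stands, and stand the empty beaker back down upright. Then take the basket by its black T grip, carry it level over the jars and the casserole without disturbing them, and hold it still about 2 cm above the rim of the open pot, centred and with its two lugs in line with the pot's two handles, so that it drips into the pot and could be lowered straight in. Never let the basket touch the pot or shift the pot, and finish while still holding the basket there.

Things in the scene. Friction and masses are not known exactly. Their poses are not given: they have to be found in the camera images.
- beaker: Blue tapered beaker, open at the top, 90 mm tall; outside 52 mm across at the foot, 61 mm at mid height, 68 mm at the rim; wall 3 mm, inner floor 4 mm up. Loose, 0.12 kg empty. It starts upright on the worktop right of the hob with the six potatoes in it; they roll out when it is tipped beyond 90 degrees. Origin: centre of its underside; z points up out of its mouth.
- basket: Round wire steaming basket, loose, 0.3 kg, standing on the worktop right of the hob. Floor 110 mm across, flared wall to a rim 135 mm across, 50 mm above the underside. Two flat rest lugs stick out of the rim at +x and -x to 88 mm from the axis, 22 mm wide. A 9 mm centre post carries a black T grip along x. Origin: centre of the underside; z up.
- basket_grip (a point): Centre of the basket's black T grip, on the basket's axis 105 mm above its underside; same axes as the basket. The grip is a flat-sided bar 60 mm long (along x), 14 mm wide (along y), 20 mm high (top 115 mm above the underside). Beware for the arm: a cupboard door stands open at y = -0.56, x 0.18 to 0.59, from 0.59 m above the worktop upward; the microwave front is at x = 0.57.
- pot: Open, empty steel pot, no lid, on one of the two front zones of the hob (its glass is 5 mm above the worktop); loose, 1.2 kg. 160 mm outside, 154 mm inside diameter, rim 75 mm above its underside. Two loop handles on its +x and -x sides, reaching 115 mm from the axis, 59 mm up. Origin: centre of its underside; z up, x through the handles (half a turn looks the same).
- pot_rim (a point): Centre of the pot's mouth at the height of its rim, 75 mm above the underside; axes as the pot's. Beware for the arm: a hood and cabinets hang over the back of the worktop, beyond x = 0.59, from 0.59 m above it upward.
- casserole: Bystander: red casserole with its lid on, on the other front zone of the hob; 170 mm across, loop handles reaching 115 mm from the axis along its x, 116 mm tall to the top of the black lid knob. Origin: centre of its underside.
- salt_shaker: Bystander: white salt shaker with grey cap, 44 mm across, 90 mm tall, standing between the basket and the hob, close to the microwave. Origin: centre of its underside.
- spice_jar: Bystander: spice jar with dark brown cap, 44 mm across, 105 mm tall, standing between the basket and the hob, near the hob's right edge. Origin: centre of its underside.
- potato_1: Small new potato, yellow-brown, rigid, nearly round, 24 mm across, 14 g; starts in the beaker. Origin: its centre (its axes roll with it).
- potato_2: Small new potato, yellow-brown, rigid, nearly round, 24 mm across, 14 g; starts in the beaker. Origin: its centre (its axes roll with it).
- potato_3: Small new potato, yellow-brown, rigid, nearly round, 24 mm across, 14 g; starts in the beaker. Origin: its centre (its axes roll with it).
- potato_4: Small new potato, yellow-brown, rigid, nearly round, 24 mm across, 14 g; starts in the beaker. Origin: its centre (its axes roll with it).
- potato_5: Small new potato, yellow-brown, rigid, nearly round, 24 mm across, 14 g; starts in the beaker. Origin: its centre (its axes roll with it).
- potato_6: Small new potato, yellow-brown, rigid, nearly round, 24 mm across, 14 g; starts in the beaker. Origin: its centre (its axes roll with it).
Things that resemble listed ones, but are neither listed nor needed, are in the scene too. There is more than one size of the beaker; the job needs the larger.

How it is judged:
On the way, in this order (a step that is already met when the one before it is completed fails the run):
1. all six potatoes lie in the basket, which still stands on the worktop, while the beaker is in the air (horizontal distance between each of potato_1, potato_2, potato_3, potato_4, potato_5, potato_6 and basket below 0.07 m and z of potato_1 in the frame of basket between 0.004 and 0.056 m and z of potato_2 in the frame of basket between 0.004 and 0.056 m and z of potato_3 in the frame of basket between 0.004 and 0.056 m and z of potato_4 in the frame of basket between 0.004 and 0.056 m and z of potato_5 in the frame of basket between 0.004 and 0.056 m and z of potato_6 in the frame of basket between 0.004 and 0.056 m and height (world z) of basket below 0.015 m and height (world z) of beaker above 0.03 m), for 0.2 s.
2. the empty beaker stands upright and released, the basket still standing (height (world z) of beaker between -0.005 and 0.02 m and angle between beaker's own z axis and vertical below 0.1 rad and linear speed of beaker below 0.03 m/s and contact force between the fingers and beaker below 0.05 N and height (world z) of basket below 0.015 m), for 0.2 s.
At the end, for the whole second after the job is handed in: Fingers hold the basket at rest, underside 6 to 40 mm above the pot's rim, axes within 10 mm, lugs within 10 degrees of the line of the handles, tilt under 7 degrees, not touching the pot; all six potatoes in the basket; beaker standing upright, released, on worktop or hob (z of basket in the frame of pot_rim between 0.006 and 0.04 m and horizontal distance between basket and pot below 0.01 m and angle between the x axis of basket and the x axis of pot, either way round below 0.18 rad and angle between basket's own z axis and vertical below 0.12 rad and linear speed of basket below 0.02 m/s and angular speed of basket below 0.15 rad/s and contact force between the fingers and basket above 1 N and contact force between basket and pot below 0.05 N and horizontal distance between each of potato_1, potato_2, potato_3, potato_4, potato_5, potato_6 and basket below 0.07 m and z of potato_1 in the frame of basket between 0.004 and 0.056 m and z of potato_2 in the frame of basket between 0.004 and 0.056 m and z of potato_3 in the frame of basket between 0.004 and 0.056 m and z of potato_4 in the frame of basket between 0.004 and 0.056 m and z of potato_5 in the frame of basket between 0.004 and 0.056 m and z of potato_6 in the frame of basket between 0.004 and 0.056 m and height (world z) of beaker between -0.005 and 0.02 m and angle between beaker's own z axis and vertical below 0.1 rad and linear speed of beaker below 0.03 m/s and contact force between the fingers and beaker below 0.05 N); the arm keeps its last pose, push and grip.
It fails at once if the basket touches the pot (contact force between basket and pot above 0.3 N).
It fails at once if the pot is shifted more than 15 mm (distance of pot from where it was at the start of the episode above 0.015 m).
It fails at once if the basket is tipped more than 25 degrees (angle between basket's own z axis and vertical above 0.44 rad).
It fails at once if the casserole, the salt shaker or the spice jar is moved more than 20 mm (distance of any of casserole, salt_shaker, spice_jar from where it was at the start of the episode above 0.02 m).
It also fails if it takes over 72 s, if anything falls off the work surface, if the arm or the gripper's body presses on something with over 40 N, if the wrist force passes 120 N, or if a joint passes its speed limit or range.

## Working session

There is one attempt and no reset: what is moved stays moved. The work goes in short steps, each a Python script; the robot and the scene stay as the last script left them, time stands still between calls to the robot, and variables do not carry over. Pictures are saved under pics/ and viewed, at most 10 in all, crops included, and the job is handed in when it is done.

```bash
ls; mkdir -p pics; python3 - <<'E'
from plant import r, vision, models, telemetry
import cv2, numpy as np
for c in ("side","top"):
    im=vision.snapshot(c); cv2.imwrite(f"pics/{c}0.png",im[:,:,::-1])
    k=vision.get_calibration(c); print(c,{a:np.round(b,3).tolist() for a,b in k.items()})
    for t in ["beaker","basket","basket_grip","pot","pot_rim","casserole","salt_shaker","spice_jar","potato_1"]:
        print(t,[(round(d["score"],2),np.round(d["at"],3).tolist()) for d in models.mark_of(t,c)][:7])
print(telemetry.current_t())
E
```

```text
pics
side {'fx': 456.38, 'fy': 456.38, 'cx': 319.041, 'cy': 243.734, 'position': [-0.536, -0.285, 0.742], 'orientation': [-0.376, 0.692, -0.537, 0.303]}
beaker [(0.88, [0.418, -0.343, 0.001]), (0.87, [0.414, -0.451, -0.0]), (0.34, [0.416, -0.188, -0.001])]
basket [(0.67, [0.418, -0.192, -0.002])]
basket_grip []
pot [(0.74, [0.51, 0.34, 0.009])]
pot_rim [(0.71, [0.507, 0.343, 0.08])]
casserole [(0.88, [0.498, 0.088, -0.001])]
salt_shaker [(0.84, [0.547, -0.126, -0.002])]
spice_jar [(0.92, [0.498, -0.091, 0.001])]
potato_1 []
top {'fx': 477.75, 'fy': 477.75, 'cx': 318.41, 'cy': 242.284, 'position': [0.264, -0.05, 1.17], 'orientation': [-0.073, 0.712, -0.696, 0.062]}
beaker [(0.62, [0.409, -0.443, 0.002]), (0.59, [0.412, -0.341, 0.0])]
basket [(0.72, [0.415, -0.188, -0.001])]
basket_grip [(0.77, [0.414, -0.186, 0.104])]
pot [(0.66, [0.505, 0.341, 0.008])]
pot_rim [(0.68, [0.507, 0.345, 0.079]), (0.48, [0.502, 0.086, 0.008])]
casserole [(0.87, [0.502, 0.089, 0.004]), (0.17, [0.41, -0.354, 0.027])]
salt_shaker [(0.87, [0.555, -0.124, 0.002]), (0.42, [0.431, -0.333, 0.029])]
spice_jar [(0.94, [0.497, -0.087, -0.003])]
potato_1 [(0.65, [0.554, -0.122, 0.002]), (0.62, [0.43, -0.331, 0.028]), (0.62, [0.406, -0.328, 0.041]), (0.54, [0.404, -0.353, 0.027]), (0.44, [0.426, -0.353, 0.041])]
1.0
```

View pics/side0.png

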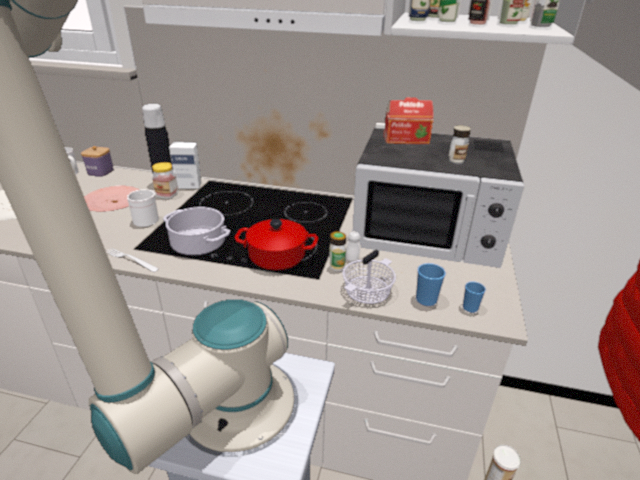

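View pics/top0.png

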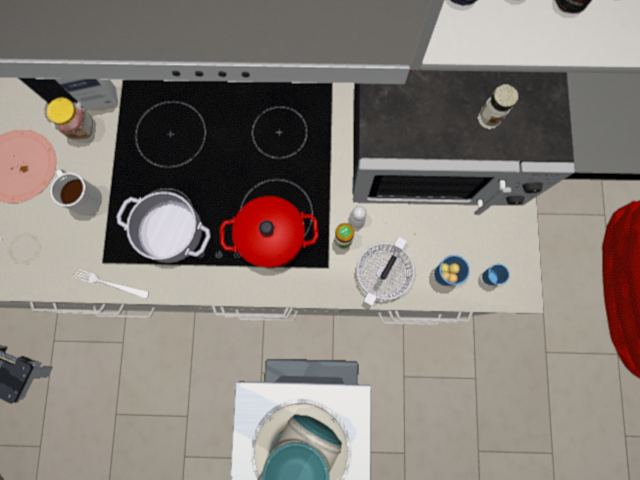

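The larger beaker holds the potatoes at top (450,270), and the small decoy is at (496,276). The basket is at (386,272) with lugs at (400,244) and (370,298). The pot is at (167,228) with handles near (128,210) and (205,240). The salt shaker is at (358,215), the spice jar at (345,235) and the casserole at (268,230). Next I measure the orientations.

```bash
cat > h.py <<'E'
from plant import r, gripper_to, inverse_kinematics, vision, models, telemetry
import numpy as np, cv2
from scipy.spatial.transform import Rotation as R
def q(rot): return np.roll(rot.as_quat(),1)
def plane(cam,uv,z):
    k=vision.get_calibration(cam); w=np.array(k["orientation"]); M=R.from_quat(np.roll(w,-1)).as_matrix()
    uv=np.atleast_2d(uv); d=np.c_[(uv[:,0]-k["cx"])/k["fx"],(uv[:,1]-k["cy"])/k["fy"],np.ones(len(uv))]@M.T
    p=np.array(k["position"]); return p+d*((z-p[2])/d[:,2])[:,None]
E
python3 - <<'E'
from h import *
im=cv2.imread("pics/top0.png"); 
def axis(P,c,lo,hi):
    d=P[:,:2]-c; rr=np.hypot(*d.T); d=d[(rr>lo)&(rr<hi)]; a=np.arctan2(d[:,1],d[:,0])
    return len(d),np.degrees(np.angle(np.exp(2j*a).mean())/2),abs(np.exp(2j*a).mean())
vision.snapshot("top"); vision.snapshot("side")
for cam in("top","side"):
  for t,c,z,lo,hi in (("basket",(.416,-.19),.05,.075,.095),("pot",(.508,.342),.064,.09,.12)):
    for d in models.regions_of(t,cam)[:2]:
        v,u=np.nonzero(d["pixels"]); P=plane(cam,np.c_[u,v],z); print(cam,t,round(d["score"],2),len(u),axis(P,np.array(c),lo,hi), "ctr",[(P[:,i].min()+P[:,i].max())/2 for i in(0,1)])
        if t=="basket" and cam=="top":
            m=(im.max(2)<60)&d["pixels"]; v,u=np.nonzero(m); P=plane(cam,np.c_[u,v],.115)[:,:2]
            w,V=np.linalg.eigh(np.cov(P.T)); print("grip dark",len(u),P.mean(0),np.degrees(np.arctan2(V[1,1],V[0,1])))
print("hand clicks lugs",plane("top",[[400,244],[370,298]],.05)[:,:2],"handles",plane("top",[[128,210],[205,240]],.064)[:,:2])
s=[telemetry.current_tool_rot(),telemetry.current_ee_pos()]; print(s)
# IK trial for beaker grasp
for pitch in (0,10,20,30):
  for yaw in (0,-20,-40):
    # tool z horizontal along yaw, pitched down; tool y horizontal
    z=R.from_euler("ZY",[yaw,pitch],degrees=True).apply([1,0,0]); 
    for sgn in(1,-1):
      y=sgn*np.array([-np.sin(np.radians(yaw)),np.cos(np.radians(yaw)),0]); R0=R.from_matrix(np.c_[np.cross(y,z),y,z])
      g=np.array([.413,-.342,.06]); out=[]
      for th,gp in ((0,g),(0,g+[0,0,.12]),(-60,[.416,-.255,.18]),(-120,[.416,-.255,.13]),(-140,[.416,-.255,.13])):
        Rt=R.from_euler("x",th,degrees=True)*R0; j=inverse_kinematics(list(gp-.006*Rt.as_matrix()[:,2]),list(q(Rt))); out.append(None if j is None else np.round(j,2).tolist())
      print(pitch,yaw,sgn,out)
E
```

```text
top basket 0.93 2208 (122, np.float64(-28.360687134036777), np.float64(0.9851119508270917)) ctr [np.float64(0.41621603069774765), np.float64(-0.18964867023830173)]
grip dark 79 [ 0.41595896 -0.18753189] 150.23449474738015
side basket 0.61 1463 (330, np.float64(2.582440209357986), np.float64(0.7300175368033008)) ctr [np.float64(0.42648641619977345), np.float64(-0.1917729717955621)]
side pot 0.96 2367 (651, np.float64(36.276142716461734), np.float64(0.5105186310714752)) ctr [np.float64(0.49604031687282446), np.float64(0.33935346216346923)]
hand clicks lugs [[ 0.48069348 -0.22440503]
 [ 0.35088006 -0.15358954]] handles [[0.54677095 0.4291727 ]
 [0.477444   0.2384388 ]]
[array([8.62061045e-06, 1.76972236e-01, 9.84215843e-01, 2.98295299e-05]), array([0.20029564, 0.53900158, 0.23048322])]
0 0 1 [[-1.65, 1.1, 2.45, 1.5, 1.54, 1.16], [-1.65, 0.76, 2.47, 1.49, 1.56, 1.49], None, None, None]
0 0 -1 [[-1.65, 1.1, 2.45, 1.5, 1.54, -1.98], [-1.65, 0.76, 2.47, 1.49, 1.56, -1.65], None, None, None]
0 -20 1 [None, None, None, [-1.58, 1.24, 2.47, 1.25, 1.73, -1.11], [-1.58, 1.11, 2.41, 1.23, 1.68, -1
[... 1784 characters left out ...]
.41, 1.53, 1.04, -1.37], [-1.51, 0.25, 2.28, 1.3, 1.11, -0.89], None, None, None]
30 -20 1 [[-1.4, 0.6, 2.66, 2.14, 1.1, 1.46], [-1.4, 0.14, 2.47, 1.73, 0.86, 2.18], None, [-1.3, 1.88, 2.68, 1.03, 2.17, -2.1], [-1.38, 1.65, 2.51, 1.14, 2.11, -1.98]]
30 -20 -1 [[-1.4, 0.6, 2.66, 2.14, 1.1, -1.68], [-1.4, 0.14, 2.47, 1.73, 0.86, -0.96], None, [-1.3, 1.88, 2.68, 1.03, 2.17, 1.04], [-1.38, 1.65, 2.51, 1.14, 2.11, 1.16]]
30 -40 1 [None, [-1.01, 0.09, 2.56, 2.64, 0.58, 1.84], None, [-1.13, 1.69, 2.38, 1.01, 2.46, -1.73], [-1.25, 1.53, 2.24, 1.09, 2.29, -1.64]]
30 -40 -1 [None, [-1.01, 0.09, 2.56, 2.64, 0.58, -1.3], None, [-1.13, 1.69, 2.38, 1.01, 2.46, 1.41], [-1.25, 1.53, 2.24, 1.09, 2.29, 1.51]]
```

```bash
python3 - <<'E'
import cv2
im=cv2.imread("pics/top0.png")
a=cv2.resize(im[225:315,340:520],None,fx=4,fy=4,interpolation=cv2.INTER_CUBIC)
cv2.imwrite("pics/crop.png",a)
E
```

```text
(no output)
```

View pics/crop.png

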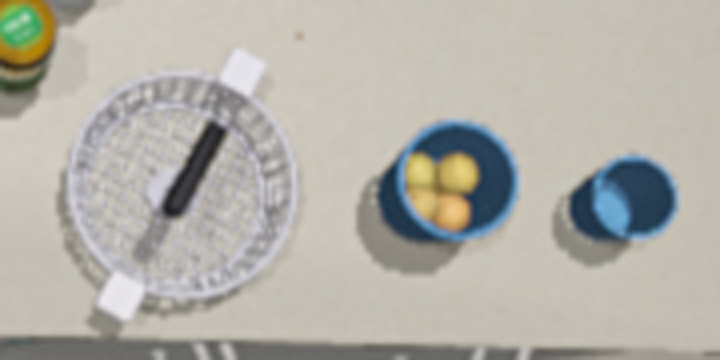

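The crop shows the basket lugs at (240,72) and (120,295), i.e. basket x ≈ -29°. The beaker's visible potatoes are near (437,185). Now I search for a feasible grasp and pour posture.

```bash
cat >> h.py <<'E'
BK=np.array([.413,-.342]); BA=np.array([.416,-.190])
def toolrot(yaw,p,s):
    z=R.from_euler("ZY",[yaw,p],degrees=True).apply([1,0,0]); a=np.radians(yaw)
    y=s*np.array([-np.sin(a),np.cos(a),0]); return R.from_matrix(np.c_[np.cross(y,z),y,z])
def tcp(g,Rt): return list(np.asarray(g)-.006*Rt.as_matrix()[:,2])
def pour(th,alpha,yaw,p,s,off=.045,zl=.095,lat=0,gh=.05):
    """pose that puts the beaker's lower lip point at L with tilt th towards alpha"""
    a=np.radians(alpha); m=np.array([np.cos(a),np.sin(a),0]); ax=np.cross([0,0,1],m)
    Q=R.from_rotvec(ax*np.radians(th)); L=np.r_[BA,zl]-off*m+lat*ax
    g=L-Q.apply(np.array([0,0,.09-gh])+.034*m); Rt=Q*toolrot(yaw,p,s); return tcp(g,Rt),list(q(Rt))
E
python3 - <<'E'
from h import *
def ok(P): return inverse_kinematics(*P)
print("grasp yaws",[(y,p,[np.round(j,2).tolist() for h in(.05,.2) if (j:=ok((tcp(np.r_[BK,h],toolrot(y,p,s)),list(q(toolrot(y,p,s)))))) is not None]) for y in(0,15,30) for p in(10,25) for s in(1,)])
for al in range(0,360,30):
  for dy in (-90,90):
   for d in(-40,-20,0,20,40):
    for p in (0,15,30,45):
     for s in (1,-1):
      J=[ok(pour(t,al,al+dy+d,p,s)) for t in (130,90,60)]
      if all(j is not None for j in J):
        J=np.array(J)
        if abs(np.diff(J,axis=0)).max()<1.5: print(al,dy+al+d,p,s,np.round(J[0],2).tolist(),np.round(J[2],2).tolist())
E
```

```text
grasp yaws [(0, 10, [[-1.64, 0.95, 2.47, 1.56, 1.39, 1.29], [-1.64, 0.5, 2.41, 1.47, 1.42, 1.8]]), (0, 25, [[-1.55, 0.67, 2.44, 1.58, 1.13, 1.6], [-1.55, 0.27, 2.3, 1.34, 1.2, 2.19]]), (15, 10, [[-1.59, 0.88, 2.24, 1.28, 1.4, 1.59], [-1.59, 0.54, 2.2, 1.24, 1.52, 1.96]]), (15, 25, [[-1.53, 0.67, 2.23, 1.25, 1.2, 1.82], [-1.53, 0.36, 2.12, 1.13, 1.36, 2.23]]), (30, 10, [[-1.52, 0.88, 2.02, 1.07, 1.51, 1.79], [-1.52, 0.61, 1.98, 1.08, 1.66, 2.06]]), (30, 25, [[-1.47, 0.7, 2.03, 1.02, 1.33, 1.96], [-1.47, 0.45, 1.93, 0.97, 1.52, 2.25]])]
0 -130 15 1 [0.05, 1.52, 2.39, -1.15, 2.18, 0.28] [0.03, 1.19, 1.96, -0.91, 1.99, 0.76]
0 -130 30 1 [-0.04, 1.46, 2.19, -1.07, 2.28, 0.21] [-0.02, 1.06, 1.86, -0.82, 1.96, 0.66]
0 -130 45 1 [-0.13, 1.41, 2.01, -0.97, 2.38, 0.2] [-0.09, 0.96, 1.77, -0.72, 1.93, 0.58]
0 -110 30 1 [0.1, 1.24, 2.13, -1.12, 2.06, -0.29] [0.08, 0.91, 1.98, -0.89, 1.74, 0.43]
0 -110 45 1 [-0.03, 1.27, 1.96, -1.01, 2.22, -0.26] [-0.02, 0.83, 1.87, -0.76, 1.75, 0.3]
0 -90 15 1 [0.22, 0.94, 2.17, -1.15, 1.75, -0.71] [0.24, 0.8, 2.25, -1.1, 1.49, 0.42]
0 -90 30 1 [0.12, 1.05, 2.02
[... 26428 characters left out ...]
 -0.22]
330 420 45 -1 [-0.98, 1.14, 1.7, 0.56, 2.3, 0.71] [-0.99, 0.72, 1.77, 0.37, 1.81, -0.15]
330 440 0 -1 [-1.44, 1.03, 2.21, 0.86, 1.77, 0.65] [-1.28, 1.11, 2.0, 0.64, 1.9, -0.53]
330 440 15 -1 [-1.3, 1.12, 2.06, 0.79, 1.97, 0.62] [-1.17, 1.01, 1.88, 0.55, 1.94, -0.47]
330 440 30 -1 [-1.15, 1.2, 1.92, 0.72, 2.17, 0.55] [-1.06, 0.94, 1.78, 0.45, 1.97, -0.44]
330 440 45 -1 [-1.0, 1.25, 1.8, 0.61, 2.34, 0.43] [-0.94, 0.87, 1.7, 0.34, 1.97, -0.42]
330 460 0 -1 [-1.5, 1.32, 2.37, 0.91, 1.78, 0.34] [-1.12, 1.28, 1.89, 0.57, 2.14, -0.66]Traceback (most recent call last):
  File "<stdin>", line 9, in <module>
  File "<stdin>", line 2, in ok
ValueError: time passes only in moves, steps and waits
```

```bash
sed -i 's/^BK=.*/BK=np.array([.414,-.342]); BA=np.array([.416,-.189])/' h.py; python3 - <<'E'
from h import *
T=telemetry.current_t; print(T())
g=np.r_[BK,.052]; R0=toolrot(20,12,1); z=R0.as_matrix()[:,2]
r.move_l([.14,.35,.32],vel=.3)
j=np.array(telemetry.current_joints()); print(np.round(j,2)); j[0]=-1.5; j[5]=1.5; r.movej(list(j)); print(T())
r.move_to(tcp(g-.12*z+[0,0,.06],R0),list(q(R0)))
gripper_to(.086); r.move_l(tcp(g-.12*z,R0),vel=.2)
print(np.round(telemetry.current_joints(),2),T())
print("guard",r.move_l(tcp(g,R0),vel=.12,guard=8),telemetry.current_ee_pos(),T())
for c in("side",):
    cv2.imwrite("pics/g1.png",vision.snapshot(c)[:,:,::-1])
E
```

```text
1.3
[ 1.01 -0.07  1.69  0.    1.52 -0.21]
4.7583
[-1.78  0.8   2.08  0.98  1.51  1.8 ] 6.6417
guard False [ 0.40825406 -0.3444713   0.05330056] 7.7917
```

View pics/g1.png

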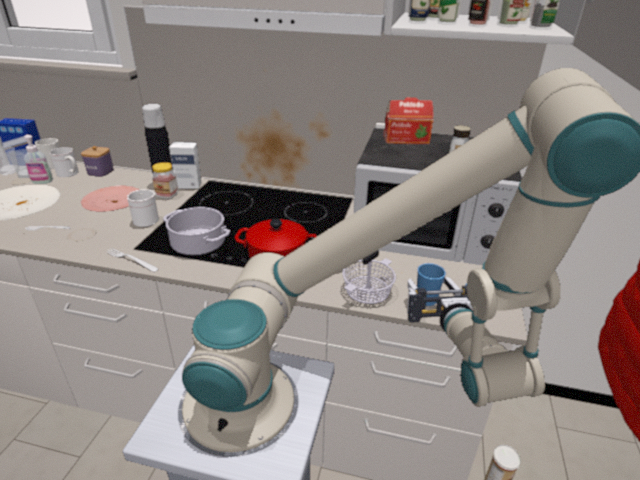

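The fingers straddle the beaker at about (431,280), and the basket is undisturbed at (368,280). Next: grip, lift and pour.

```bash
python3 - <<'E'
from h import *
T=telemetry.current_t
gripper_to(.05,f_grip=25); print("open",telemetry.current_opening(),telemetry.current_finger_force())
p=telemetry.current_ee_pos(); r.move_l([p[0],p[1],p[2]+.13],vel=.12)
print("open",telemetry.current_opening(),T())
K=dict(alpha=120,yaw=30,p=12,s=1,lat=.012,gh=.052)
def go(th,zl,vel): P,O=pour(th,zl=zl,**K); r.move_l(P,O,vel=vel)
go(0,.26,.12); print(T())
go(55,.17,.12); print(np.round(telemetry.current_joints(),2),T())
go(62,.10,.08)
print(np.round(telemetry.current_joints(),2),T())
cv2.imwrite("pics/p1.png",vision.snapshot("side")[:,:,::-1]);im=vision.snapshot("top")
cv2.imwrite("pics/p1.png",np.hstack([cv2.imread("pics/p1.png")[150:400,250:550],cv2.resize(im[190:330,320:520,::-1],(357,250))]))
E
```

```text
open 0.0636559330466275 24.9217118677916
open 0.06397506598715828 9.5667
10.4917
[-1.48  0.63  2.27  1.29  1.51  0.83] 11.6667
[-1.48  0.81  2.3   1.32  1.48  0.51] 12.6167
```

View pics/p1.png

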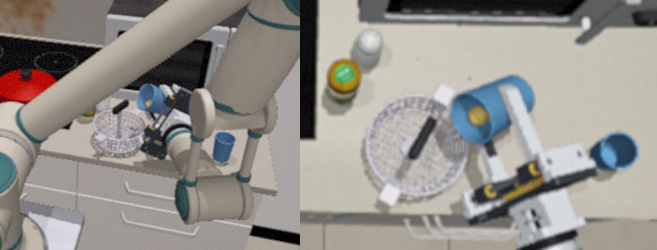

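The tilted beaker's mouth is over the basket's right half (right panel, about (465,120)). The basket is unmoved and the potatoes are still inside. I pour slowly.

```bash
python3 - <<'E'
from h import *
T=telemetry.current_t
K=dict(alpha=120,yaw=30,p=12,s=1,lat=.012,gh=.052)
def go(th,zl,vel): P,O=pour(th,zl=zl,**K); r.move_l(P,O,vel=vel)
for th in range(68,129,6): go(th,.10,.03)
print(T()); r.hold(.6)
a=vision.snapshot("side")[150:400,250:550,::-1]; b=vision.snapshot("top")[190:330,320:520,::-1]
print([(round(d["score"],2),np.round(d["at"],3).tolist()) for d in models.mark_of("potato_1","top")])
print([(round(d["score"],2),np.round(d["at"],3).tolist()) for d in models.mark_of("potato_1","side")],T())
cv2.imwrite("pics/p2.png",np.hstack([cv2.resize(a,(420,350)),cv2.resize(b,(380,350))]))
E
```

```text
16.2917
[(0.6, [0.398, -0.232, 0.018]), (0.6, [0.423, -0.206, 0.014]), (0.48, [0.379, -0.207, 0.017]), (0.44, [0.51, 0.336, 0.008]), (0.41, [0.412, -0.147, 0.018]), (0.4, [0.395, -0.197, 0.013]), (0.18, [0.451, -0.277, 0.182])]
[(0.62, [0.378, -0.204, 0.016]), (0.6, [0.443, -0.221, 0.022]), (0.56, [0.418, -0.147, 0.014]), (0.49, [0.425, -0.208, 0.018]), (0.37, [0.396, -0.228, 0.016]), (0.36, [0.4, -0.194, 0.019])] 17.0917
```

View pics/p2.png

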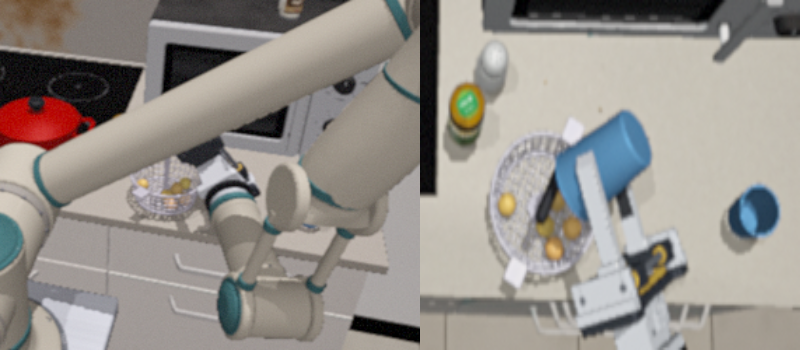

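The side network reports six distinct potatoes, all inside the basket at z ≈ 0.014–0.022. The top panel shows no strays on the counter. I put the beaker back.

```bash
python3 - <<'E'
from h import *
T=telemetry.current_t
K=dict(alpha=120,yaw=30,p=12,s=1,lat=.012,gh=.052)
def go(th,zl,vel): P,O=pour(th,zl=zl,**K); r.move_l(P,O,vel=vel)
go(120,.16,.1); go(60,.19,.1); go(0,.26,.1)
g=np.r_[BK,.052]; R0=toolrot(20,12,1); z=R0.as_matrix()[:,2]; P=np.array([.40825,-.34447,.0533])
r.move_l(list(P+[0,0,.13]),list(q(R0)),vel=.12)
r.move_l(list(P+[0,0,.012]),vel=.12); print("touch",r.move_l(list(P-[0,0,.004]),vel=.02,guard=3),telemetry.current_ee_pos(),T())
gripper_to(.086); r.hold(.2); r.move_l(list(P-.12*z),vel=.15); r.move_l(list(P-.12*z+[0,0,.25]),vel=.25); print(T())
j=np.array(telemetry.current_joints()); print(np.round(j,2))
im=vision.snapshot("top"); cv2.imwrite("pics/b2.png",cv2.resize(im[190:330,60:560,::-1],(800,224)))
for c in("top","side"):
    if c=="side": cv2.imwrite("pics/b2s.png",vision.snapshot(c)[:,:,::-1])
    for t in("basket","basket_grip","pot","pot_rim","beaker"): print(c,t,[(round(d["score"],2),np.round(d["at"],3).tolist()) for d in models.mark_of(t,c)][:3])
for d in models.regions_of("basket","top")[:1]:
    m=(im.max(2)<60)&d["pixels"]; v,u=np.nonzero(m); Q=plane("top",np.c_[u,v],.115)[:,:2]
    w,V=np.linalg.eigh(np.cov(Q.T)); print("grip",len(u),Q.mean(0),np.degrees(np.arctan2(V[1,1],V[0,1])))
for d in models.regions_of("pot","top")[:1]:
    v,u=np.nonzero(d["pixels"]); np.save("pot.npy",d["pixels"])
print(T())
E
python3 -c "
import cv2,numpy as np
a=cv2.imread('pics/b2.png'); s=cv2.imread('pics/b2s.png')[190:330,100:500]; t=cv2.imread('pics/top0.png')[185:275,105:225]
cv2.imwrite('pics/b3.png',np.vstack([a,np.hstack([cv2.resize(s,(480,330)),cv2.resize(t,(320,330))])]))"
```

```text
touch True [ 0.40832367 -0.34445577  0.05334501] 22.95
25.8083
[-1.78  0.36  1.92  1.03  1.83  2.3 ]
top basket [(0.84, [0.417, -0.19, -0.002]), (0.58, [0.424, -0.206, 0.014])]
top basket_grip [(0.78, [0.415, -0.186, 0.107])]
top pot [(0.63, [0.512, 0.339, 0.003])]
top pot_rim [(0.95, [0.508, 0.342, 0.078])]
top beaker [(0.72, [0.414, -0.342, 0.001]), (0.65, [0.409, -0.444, 0.001])]
side basket [(0.76, [0.416, -0.193, -0.004]), (0.19, [0.427, -0.208, 0.018])]
side basket_grip [(0.9, [0.422, -0.192, 0.104])]
side pot [(0.8, [0.509, 0.341, 0.005])]
side pot_rim [(0.76, [0.506, 0.342, 0.081])]
side beaker [(0.94, [0.417, -0.346, 0.0]), (0.81, [0.413, -0.449, 0.0])]
grip 72 [ 0.41682583 -0.18789895] 150.21981441441295
26.5083
```

View pics/b3.png

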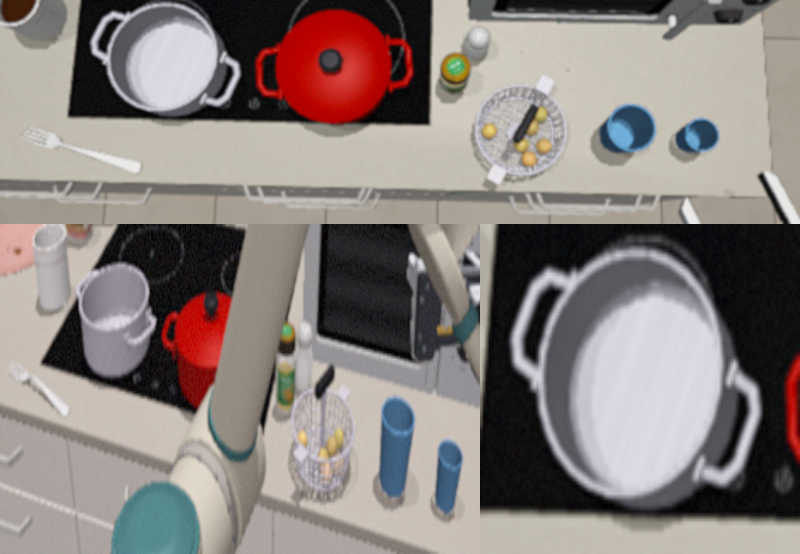

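The beaker stands upright and empty at (627,130), all six potatoes are in the basket at (520,130), and the pot, casserole and jars are unmoved. Now I get the pot's handle angle from the mask, and check IK for the grasp and goal.

```bash
python3 - <<'E'
from h import *
m=np.load("pot.npy"); print(m.sum())
im=cv2.imread("pics/top0.png")
for name,mk in (("net",m),("thr",cv2.dilate(m.astype(np.uint8),np.ones((9,9)))*(im.min(2)>95)>0)):
    v,u=np.nonzero(mk); P=plane("top",np.c_[u,v],.064)[:,:2]; d=P-[.508,.3415]; rr=np.hypot(*d.T)
    for lo in(.092,.1,.105):
        s=(rr>lo)&(rr<.125); a=np.arctan2(d[s,1],d[s,0]); pos=a[np.cos(a-1.2)>0]; neg=a[np.cos(a-1.2)<0]
        A=P[s][np.cos(a-1.2)>0].mean(0); B=P[s][np.cos(a-1.2)<0].mean(0)
        print(name,lo,s.sum(),"ax",np.degrees(np.angle(np.exp(2j*a).mean())/2),"pair",np.degrees(np.arctan2(*(A-B)[::-1])),(A+B)/2)
def down(ang,s): # tool y at angle ang+90 (perp to bar)
    z=np.array([0,0,-1.]);y=s*np.array([-np.sin(np.radians(ang)),np.cos(np.radians(ang)),0]); return R.from_matrix(np.c_[np.cross(y,z),y,z])
for s in(1,-1):
  for P,ang in (([.417,-.189,.11],-29),([.417,-.189,.32],-29),([.48,.08,.32],20),([.508,.342,.32],68),([.508,.342,.21],68),([.508,.342,.21],68-180)):
    j=inverse_kinematics(P,list(q(down(ang,s)))); print(s,P,ang,None if j is None else np.round(j,2))
E
```

```text
4425
net 0.092 337 ax 68.15347242533397 pair 68.24132600639179 [0.50815752 0.34278266]
net 0.1 245 ax 68.47077268904641 pair 68.47476348337864 [0.50865452 0.3412391 ]
net 0.105 205 ax 68.72021756199102 pair 68.69683642957817 [0.50893812 0.34110442]
thr 0.092 411 ax 65.37315034573302 pair 64.33743083570332 [0.50437922 0.3482688 ]
thr 0.1 313 ax 67.58542623050229 pair 67.42792389647306 [0.5079136  0.34326162]
thr 0.105 249 ax 68.58904451981616 pair 68.61779055503307 [0.50958123 0.34164298]
1 [0.417, -0.189, 0.11] -29 [-0.58  0.21  1.93 -0.    1.   -1.64]
1 [0.417, -0.189, 0.32] -29 [-0.58  0.06  1.56 -0.    1.52 -1.64]
1 [0.48, 0.08, 0.32] 20 [ 0.02  0.1   1.51 -0.    1.53 -1.9 ]
1 [0.508, 0.342, 0.32] 68 [ 0.48  0.3   1.25 -0.    1.59 -2.28]
1 [0.508, 0.342, 0.21] 68 [ 0.48  0.34  1.46 -0.    1.34 -2.28]
1 [0.508, 0.342, 0.21] -112 [ 0.48  0.34  1.46 -0.    1.34  0.86]
-1 [0.417, -0.189, 0.11] -29 [-0.58  0.21  1.93 -0.    1.    1.5 ]
-1 [0.417, -0.189, 0.32] -29 [-0.58  0.06  1.56 -0.    1.52  1.5 ]
-1 [0.48, 0.08, 0.32] 20 [ 0.02  0.1   1.51 -0.    1.53  1.24]
-1 [0.508, 0.342, 0.32] 68 [ 0.48  0.3   1.25 -0.    1.59  0.86]
-1 [0.508, 0.342, 0.21] 68 [ 0.48  0.34  1.46 -0.    1.34  0.86]
-1 [0.508, 0.342, 0.21] -112 [ 0.48  0.34  1.46 -0.    1.34 -2.28]
```

```bash
cat >> h.py <<'E'
def down(ang,s=-1):
    z=np.array([0,0,-1.]);y=s*np.array([-np.sin(np.radians(ang)),np.cos(np.radians(ang)),0]); return R.from_matrix(np.c_[np.cross(y,z),y,z])
POT=[.508,.3415]; PA=68.4
E
python3 - <<'E'
from h import *
T=telemetry.current_t; B=[.417,-.189]; o=list(q(down(-29.2)))
r.move_to(B+[.24],o); gripper_to(.05); print(T())
print(r.move_l(B+[.111],vel=.12,guard=6)); print(telemetry.current_ee_pos())
gripper_to(.008,f_grip=40); print("open",telemetry.current_opening(),telemetry.current_finger_force())
w0=telemetry.current_wrist_force(); r.move_l(B+[.16],vel=.06); r.move_l(B+[.31],vel=.12); r.hold(.3)
print("dF",np.round(telemetry.current_wrist_force()-w0,2),telemetry.current_opening(),T())
r.move_l([.46,.06,.31],list(q(down(20))),vel=.12)
r.move_l(POT+[.31],list(q(down(PA))),vel=.12); r.hold(.3); print(T())
im=vision.snapshot("top"); a=vision.snapshot("side")
for c in("top","side"):
    for t in("basket","basket_grip","pot_rim","potato_1"): print(c,t,[(round(d["score"],2),np.round(d["at"],3).tolist()) for d in models.mark_of(t,c)][:7])
cv2.imwrite("pics/c1.png",np.hstack([cv2.resize(a[120:330,60:400,::-1],(420,260)),cv2.resize(im[130:300,80:320,::-1],(368,260))])); print(T())
E
```

```text
28.5583
False
[ 0.4174859  -0.18930849  0.1115759 ]
open 0.01332218522773053 39.942482113838196
dF [ 0.37  1.74 -4.38] 0.013707523040529917 33.1
38.1917
top basket [(0.68, [0.508, 0.343, 0.2])]
top basket_grip [(0.62, [0.505, 0.346, 0.305])]
top pot_rim [(0.74, [0.506, 0.342, 0.078])]
top potato_1 [(0.69, [0.459, 0.336, 0.218]), (0.69, [0.552, -0.122, 0.002]), (0.68, [0.528, 0.297, 0.215]), (0.52, [0.548, 0.324, 0.217]), (0.47, [0.526, 0.356, 0.216]), (0.43, [0.514, 0.32, 0.215])]
side basket [(0.65, [0.506, 0.34, 0.199])]
side basket_grip [(0.94, [0.513, 0.342, 0.301])]
side pot_rim [(0.85, [0.506, 0.343, 0.08]), (0.16, [0.495, 0.088, 0.002])]
side potato_1 [(0.51, [0.518, 0.324, 0.217]), (0.49, [0.465, 0.336, 0.215]), (0.36, [0.545, 0.325, 0.215]), (0.36, [0.529, 0.353, 0.214]), (0.34, [0.533, 0.304, 0.218])]
38.6917
```

View pics/c1.png

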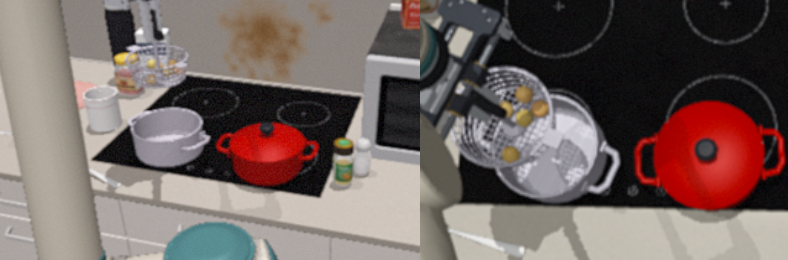

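The basket hangs level above the pot, upper left of it in both views because of parallax, with its potatoes inside. Everything else is undisturbed. I lower it to about 2 cm above the rim.

```bash
python3 - <<'E'
from h import *
T=telemetry.current_t
r.move_l(POT+[.213],vel=.06); r.hold(.4)
im=vision.snapshot("top"); a=vision.snapshot("side")
for c in("top","side"):
    for t in("basket","basket_grip","pot","pot_rim","potato_1","beaker"): print(c,t,[(round(d["score"],2),np.round(d["at"],3).tolist()) for d in models.mark_of(t,c)][:7])
d=models.regions_of("basket","top")[0]; v,u=np.nonzero(d["pixels"]&(im.min(2)>150)); P=plane("top",np.c_[u,v],.152)[:,:2]-telemetry.current_ee_pos()[:2]; rr=np.hypot(*P.T); s=(rr>.076)&(rr<.095); al=np.arctan2(P[s,1],P[s,0]); print("lug",s.sum(),np.degrees(np.angle(np.exp(2j*al).mean())/2))
cv2.imwrite("pics/c2.png",np.hstack([cv2.resize(a[170:280,90:270,::-1],(425,260)),cv2.resize(im[150:280,90:270,::-1],(360,260))])); print(telemetry.current_ee_pos(),telemetry.current_finger_force(),T())
E
```

```text
top basket [(0.82, [0.506, 0.341, 0.102])]
top basket_grip [(0.9, [0.506, 0.343, 0.206])]
top pot [(0.57, [0.506, 0.338, 0.004])]
top pot_rim [(0.81, [0.511, 0.345, 0.079]), (0.22, [0.499, -0.089, -0.003])]
top potato_1 [(0.67, [0.53, 0.299, 0.116]), (0.65, [0.55, 0.327, 0.119]), (0.55, [0.458, 0.336, 0.118]), (0.54, [0.512, 0.32, 0.117]), (0.39, [0.524, 0.353, 0.117])]
top beaker [(0.7, [0.41, -0.446, 0.001]), (0.65, [0.413, -0.342, -0.0])]
side basket [(0.67, [0.511, 0.34, 0.101])]
side basket_grip [(0.87, [0.51, 0.342, 0.205]), (0.5, [0.534, 0.375, 0.12])]
side pot [(0.84, [0.511, 0.341, 0.004])]
side pot_rim [(0.64, [0.509, 0.342, 0.082])]
side potato_1 [(0.6, [0.518, 0.322, 0.12]), (0.57, [0.464, 0.339, 0.116]), (0.54, [0.536, 0.375, 0.12]), (0.53, [0.548, 0.324, 0.118]), (0.46, [0.528, 0.354, 0.119])]
side beaker [(0.83, [0.416, -0.449, 0.003]), (0.76, [0.42, -0.342, 0.002])]
lug 52 68.21918945611476
[0.50798263 0.34150955 0.21299561] 39.93442475795746 41.6083
```

View pics/c2.png

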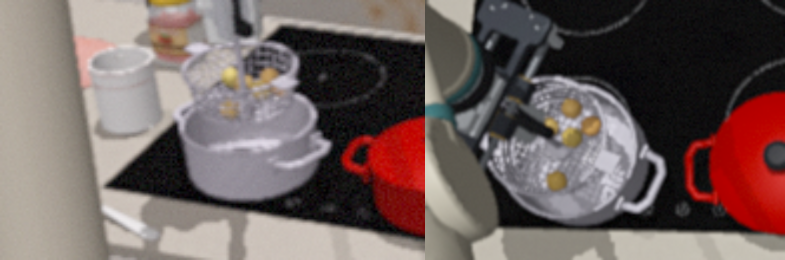

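The basket hangs just above the pot, centred, with its lug (about (605,160)) pointing at the handle (650,180). The two views together show all six potatoes in it. I hand in.

```bash
python3 -c "
from plant import r
r.hold(.3); print(r.sign_off())"
```

```text
the job is handed in; nothing more can be done
None
```

I handed the job in with all six potatoes in the basket, held still and level about 2 cm above the pot rim, centred and with lugs in line with the handles; the empty beaker stands upright, and no verdict came back.

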